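# Fit the magnet carrier to the eddy-current brake

### The arm

A 6-joint arm with a two-finger parallel gripper is mounted at the origin on the work surface. World frame = base frame: x ahead of the robot, y to its left, z up, the work surface at z = 0. Lengths are in m, angles in degrees, forces in N, time in s.
With the tool pointing down it reaches from about 0.375 to 0.9 m from the base axis. Payload 3.1 kg.
Tool frame: the origin (TCP) lies at the very end of the fingers, on their centre line; the grasp point (between the pads) lies 19 mm behind it (bot.hold_point_z is the z of the grasp point in the tool frame, in m); z points along the fingers, y is the line along which they close (so a half turn about z gives the same grasp; the last joint's range is limited). The gripper opens to 87 mm and grips with 3 to 60 N. Pads are 19 mm wide; open, the fingers measure 117 mm over their backs; the gripper's body (75 mm by 190 mm) begins 51 mm behind the grasp point.
Start: joints at [64.143, 30.224, 82.088, -0, 67.689, -10.227], TCP at [0.168, 0.602, 0.223] pointing down, gripper open.
Joint ranges: [-176.69, 176.69], [-43.24, 126.21], [12.49, 139.97], [-82, 262], [0, 151.66], [-163.58, 163.58]. Speed limits (degrees/s): [159.86, 159.86, 180, 180, 180, 180].

### API

Orientations are given as a 3x3 rotation matrix whose columns are the frame's x, y, z axes.
In Python, from rig import bot, capture, camera_model gives the robot as it stands.
- The arm moves only by the tool apply_moves, never from a script. Its argument "plan" is text: rows parted by semicolons, each of 6 numbers parted by spaces: the shift along the tool's x, y, z in units of 0.05 m (1.0 is 0.05 m), then the turn, a rotation vector about the tool's x, y, z in units of 360 degrees (1.0 is 360 degrees). In form: dx dy dz ax ay az; .... A call has 1 to 10 rows; each row shifts and turns the commanded pose from where the row before left it, along the tool's axes as they then stand; what a row does not reach is not made up. A row lasts 1/12 s, in which the tool goes at most 41.7 mm and 7.16 degrees, less where a joint would pass 70% of its speed; a pose out of reach is approached as far as the arm can. A call with a number of a shift or a turn outside -1 to 1 is refused whole. A call with a gripper value outside its range is refused whole. "gripper" is the gripper command: -1 is shut, 1 is fully open, values between are in proportion, set as the call begins (left out, the last holds). The fingers move at their own pace and stop on an object; the grip force is fixed at half the most. Time passes only in rows, so rows that do not move let the fingers close. It gives the time, the measured TCP pose, the force, the opening and the grip force at its end, in the units of the state.
- bot.read_state(): the state, without advancing time (a new reading comes with each control period).
- capture(name): name is "scene" or "side" or "wrist"; returns the picture (384x512x3 uint8, red, green, blue); there is no depth.
- camera_model(name): a dict with "vertical_fov" (degrees; the focal length in pixels is half the picture's height over the tangent of half this angle, whatever the lens; pixels are square), "cx", "cy" (the principal point, pixels), "position" and "rotation" of the camera in the world; the wrist camera has in their place "hand_eye" (4x4, takes a point from camera to tool coordinates, whose origin is the TCP and whose axes are the flange's). Camera axes: x right, y down, z forward; pixel columns grow to the right and rows downward; lengths in m; the calibration is good to about 2 mm. A picture is of the moment at which its call begins: read the wrist's pose just before it. camera_model takes no time and is no camera call.
- bot.hand_in(): hands the job in; it is judged then, once.
The state is a dict: "time_s": time; "joint_positions": joint angles; "qvel": joint speeds; "tau": joint torques, N m; "position": TCP position; "tcp_rot": TCP orientation; "force": force on the tool from outside, world axes, zero at the start; "moment": the same for the moment, N m; "opening": opening from 0.0 (shut) to 1.0 (fully open); "grasp_force": force on a finger pad.
Only numpy, scipy, OpenCV 4.12 (cv2) and the standard library are available. Lean on these libraries where they do the work, as an engineer would, in place of code of your own. Each camera call takes 0.05 s, during which the arm holds its last target. There are 200 camera calls.

### The job

Fit the magnet carrier to the eddy-current brake: lay its flat bar in the open trough of the guide and slide it in under the cover, past the drag of the spring roller, until it bears firmly on the hidden stop, so that the poles stand above and below the disc. Press it home gently rather than ramming the stop, keep the magnet off the disc, leave the carrier seated there and do not disturb the other things on the bench.

Things in the scene. Friction and masses are not known exactly. Their poses are not given: they have to be found in the camera images.
- carrier: Magnet carrier, loose, 0.36-0.6 kg. Flat aluminium bar 30 wide (y), 12 thick, 140 mm long, x = -25 to 115 mm, the top of its front 24 mm bevelled; on it an upright column and a C-shaped yoke opening to +x: arms 18 mm wide out to x = 85 mm, at z = 22-34 and 57-69 mm, with 22 mm round poles at x = 70 mm and a gap between them at z = 38-53 mm. Origin: underside of the bar, below the column; x to the front end, z up.
- grip (a point): Centre of the carrier's upright steel column with a black cap, the part to hold: 24 mm (x) by 20 mm (y, pinch across it), standing from z = 12 to 85 mm above the bar's underside. This point is 50 mm above the carrier's origin, axes as the carrier's.
- bar_tip (a point): Foremost point of the carrier's bar, at its underside: 115 mm ahead (+x) of the carrier's origin, axes as the carrier's.
- brake: Eddy-current brake, fixed: grey base plate 420 x 160 mm, 10 mm thick (x = -165 to 255 mm), a guide channel along x and above it a level aluminium disc, 240 mm across, free to turn on a post at x = 124 mm; disc faces at z = 54 and 57 mm, near edge at x = 4 mm. Origin: bench level, under the mouth of the guide's covered part; x = direction in which the bar is pushed in, z up.
- trough (a point): Middle of the guide's open trough, on its centre line and floor (z = 10 mm over the bench), 60 mm before the mouth; axes as the brake's. The trough is 120 mm long and 32 mm wide between walls 14 mm high, whose lips flare outwards to 43 mm apart, 19 mm above the floor. Its front end is open and flared too.
- mouth (a point): Mouth of the guide's covered part, on the floor and centre line; axes as the brake's. Inside: 32 mm wide, 14 mm high; cover 4 mm thick. A spring roller 15 mm in presses on the bar (5 N): once the front end is 30-40 mm in, sliding takes 3-8 N, more if the bar is leant on, and the bar stays put when let go. A rigid stop is clamped out of sight, set differently each time: it meets the bar's front end 50-90 mm from the mouth.
- disc: The brake's level aluminium disc, 240 mm across and 3 mm thick, free to turn; origin at the centre of its underside, 54 mm above the bench, 124 mm beyond the mouth. At home the carrier's lower pole passes 6 mm under it and the upper pole 6 mm over it.
- bosshead: Bystander: aluminium boss head (stand clamp) with two wing screws, about 80 x 34 x 88 mm, standing loose; origin at the centre of its underside.
- tacho: Bystander: grey hand tachometer lying loose, about 140 x 56 x 34 mm; origin at its underside.
- weight: Bystander: brass laboratory weight of 250 g, 40 mm across, 62 mm high, standing loose; origin at the centre of its underside.
Mind the look-alikes: they are no part of the job. Several things look just like the carrier: the one meant starts farthest to the robot's right.

How it is judged:
By the outcome, as a careful person would: the job done as asked, in the order asked, and still so for the second after the job is handed in, with the robot touching nothing.
It also fails if it takes over 64 s, if anything falls off the work surface, if the arm or the gripper's body presses on something with over 40 N, if the wrist force passes 120 N, or if a joint passes its speed limit or range.

## Working session

There is one attempt and no reset: what is moved stays moved. The work goes in short steps, Python scripts to look and compute and a tool call to move; the robot and the scene stay as the last step left them, time stands still between calls to the robot, and variables do not carry over. Pictures are saved under pics/ and viewed, at most 10 in all, crops included, and the job is handed in when it is done.

Besides the shell and the picture viewer there is one more tool, called after ">>>" as a command line: name --argument value ..., lists and objects as JSON in quotes. apply_moves: Moves the arm, as the interface text tells. Its arguments: {"type":"object","properties":{"plan":{"type":"string"},"gripper":{"type":"number"}},"required":["plan"]}

```bash
ls; mkdir -p pics; python3 - <<'E'
from rig import bot,capture,camera_model
import cv2,numpy as np
s=bot.read_state();print(s)
a=capture("scene");b=capture("side")
for n in("scene","side","wrist"):print(n,camera_model(n))
cv2.imwrite("pics/scene0.png",a[...,::-1]);cv2.imwrite("pics/side0.png",b[...,::-1])
for n,i in(("s1",a),("d1",b)):cv2.imwrite(f"pics/{n}.png",cv2.resize(i[...,::-1],(800,600),interpolation=cv2.INTER_CUBIC))
E
```

```text
pics
{'time_s': 0.0, 'joint_positions': array([ 6.41419758e+01,  3.02794081e+01,  8.21572763e+01, -1.03011744e-03,
        6.76907650e+01, -1.02284236e+01]), 'qvel': array([ 0.11171463, -0.05809889,  0.03421427, -0.02231181,  0.00161957,
       -0.04092201]), 'tau': array([-9.18532714e-04, -4.40046465e+01, -1.76587933e+01,  6.33652532e-02,
        5.81317465e-02, -1.31751403e-04]), 'position': array([0.16804132, 0.6012059 , 0.22156198]), 'tcp_rot': array([[-9.63025170e-01,  2.69409744e-01, -9.55191529e-04],
       [ 2.69411171e-01,  9.63023149e-01, -2.00894964e-03],
       [ 3.78640947e-04, -2.19200833e-03, -9.99997526e-01]]), 'force': array([ 0.41682954, -0.3199837 ,  0.0673159 ]), 'moment': array([-0.00849236,  0.02159574,  0.02508379]), 'grasp_force': 0.0, 'opening': 0.9942221784468458}
scene {'vertical_fov': 52.36780881158625, 'cx': 258.6046266613372, 'cy': 193.52781574277176, 'position': array([ 1.35100767, -0.22678921,  1.12599056]), 'rotation': array([[ 0.28794923,  0.73374945, -0.61538361],
       [ 0.95764459, -0.21965883,  0.18619033],
       [ 0.0014426 , -0.64293215, -0.76592178]])}
side {'vertical_fov': 47.85097414974807, 'cx': 251.24256119055102, 'cy': 186.51025516008156, 'position': array([ 0.05903821, -0.664385  ,  0.9237347 ]), 'rotation': array([[ 0.85856082, -0.3770879 ,  0.34738745],
       [-0.5126446 , -0.62040483,  0.59354306],
       [-0.00829706, -0.68767911, -0.72596736]])}
wrist {'vertical_fov': 70.07804787582921, 'cx': 256.67926240140963, 'cy': 188.5802616605795, 'hand_eye': array([[ 1.81121436e-04, -9.70440209e-01, -2.41341599e-01,
         6.61557221e-02],
       [ 9.99999899e-01,  7.65977256e-05,  4.42476164e-04,
        -1.64277656e-03],
       [-4.10910444e-04, -2.41341655e-01,  9.70440125e-01,
        -1.61170660e-01],
       [ 0.00000000e+00,  0.00000000e+00,  0.00000000e+00,
         1.00000000e+00]])}
```

View pics/s1.png

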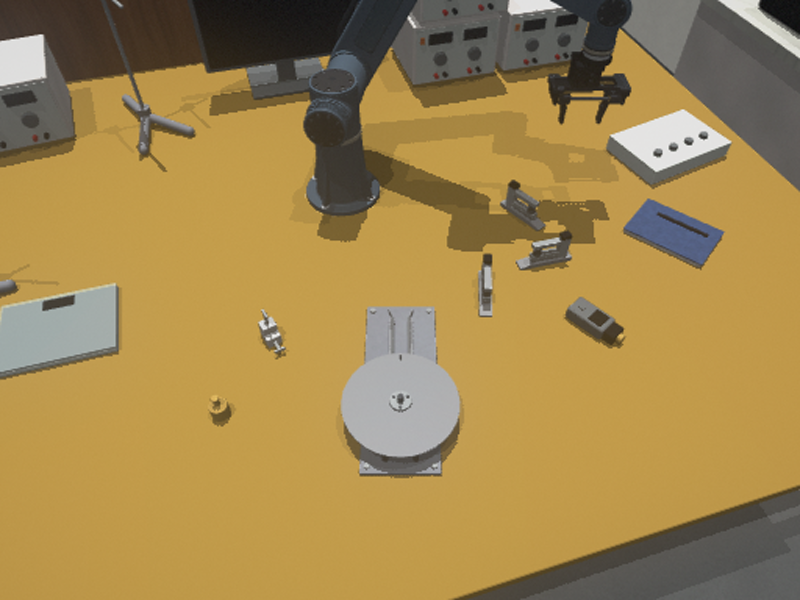

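View pics/d1.png

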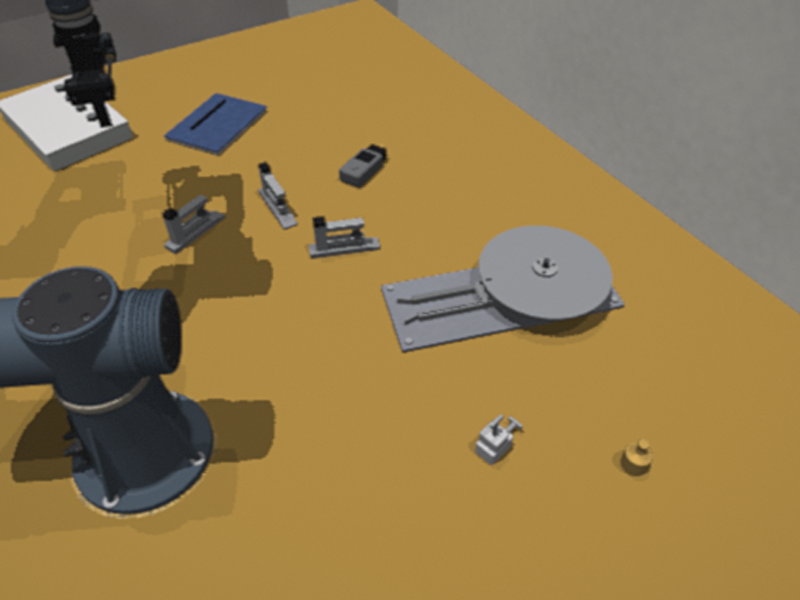

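Scene picture (800x600): three look-alike carriers at (487,285), (547,250) and (522,205); the brake is around (400,390). Image right is the robot's left, so the carrier meant should be the one at (487,285), which is (343,240) in the side picture. Next I take a close crop to check this.

```bash
python3 - <<'E'
import cv2,numpy as np
a=cv2.imread("pics/scene0.png");b=cv2.imread("pics/side0.png")
def crop(i,x,y,w,h,k):
    c=cv2.resize(i[y:y+h,x:x+w],None,fx=k,fy=k,interpolation=cv2.INTER_CUBIC)
    for t in range(0,w,10):cv2.line(c,(t*k,0),(t*k,6 if t%50 else 14),(0,0,255),1)
    for t in range(0,h,10):cv2.line(c,(0,t*k),(6 if t%50 else 14,t*k),(0,0,255),1)
    return c
# carrier: scene px (290..340,155..210), side px (190..250,130..170)
c1=crop(a,290,155,40,55,10);c2=crop(b,190,130,60,40,6)
cv2.imwrite("pics/car.png",np.hstack([c1,np.vstack([c2,np.zeros((550-240,360,3),np.uint8)])]))
c1=crop(a,210,185,90,125,4);c2=crop(b,240,140,110,90,4)
o=np.zeros((500,800,3),np.uint8);o[:500,:360]=c1;o[:360,360:800]=c2
cv2.imwrite("pics/brk.png",o)
E
```

```text
(no output)
```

View pics/car.png

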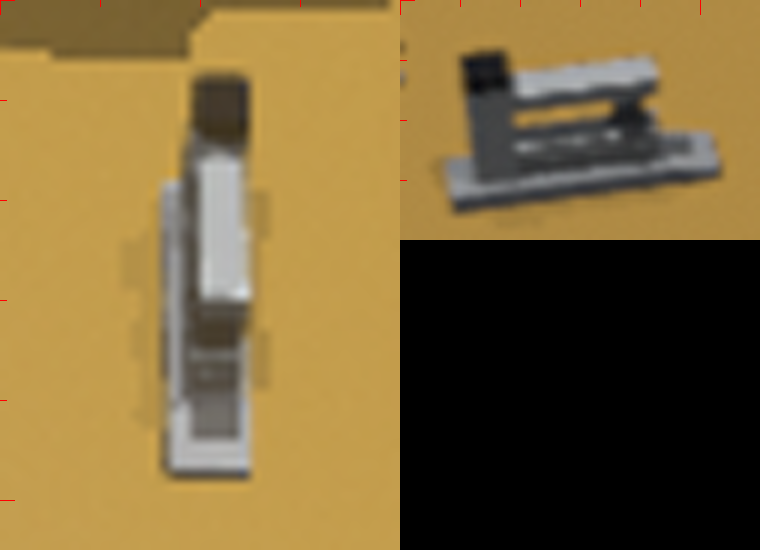

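View pics/brk.png

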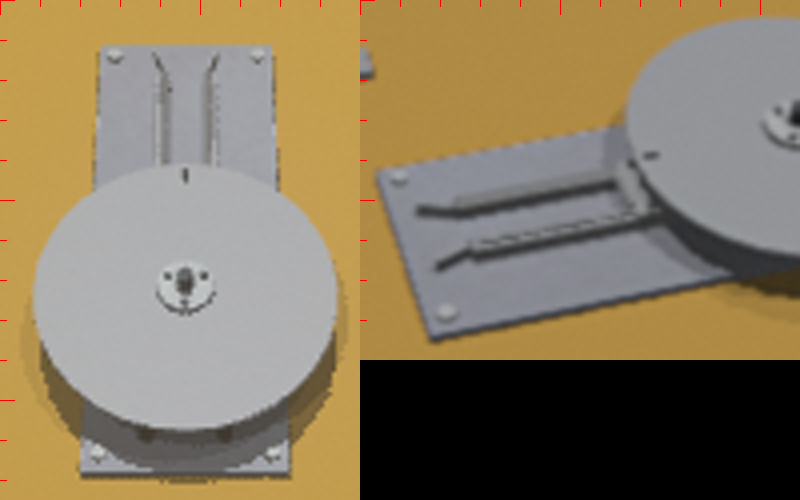

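The crop shows carrier A, cap at scene px (312,163), bar front at (310,202). The brake's plate corners are clear in both views. I fit both poses to these points.

```bash
cat > h.py <<'E'
import numpy as np
from rig import bot,capture,camera_model
from scipy.optimize import least_squares
def proj(P,R,t,c):
    f=192/np.tan(np.radians(c["vertical_fov"]/2)); q=(np.atleast_2d(P)-t)@R
    return np.c_[f*q[:,0]/q[:,2]+c["cx"],f*q[:,1]/q[:,2]+c["cy"]]
def wcam(s,c):
    T=np.eye(4);T[:3,:3]=s["tcp_rot"];T[:3,3]=s["position"];T=T@c["hand_eye"];return T[:3,:3],T[:3,3]
def fit(obs,x0):
    """obs: list (R,t,cam,modelpts mm,px)"""
    def r(v):
        c,s=np.cos(v[2]),np.sin(v[2]);A=np.array([[c,-s,0],[s,c,0],[0,0,1]])
        return np.concatenate([(proj(np.array(m)/1e3@A.T+[v[0],v[1],0],R,t,k)-px).ravel() for R,t,k,m,px in obs])
    o=least_squares(r,x0,loss="soft_l1");return o.x,r(o.x).reshape(-1,2)
E
python3 - <<'E'
from h import *
S,D=camera_model("scene"),camera_model("side")
def px(p,k,o):return (np.array(p)+.5)/k-.5+o
car=[(S["rotation"],S["position"],S,[(115,-15,0),(115,15,0),(-12,-10,85),(-12,10,85),(85,-9,69),(85,9,69),(-25,-15,12)],
 px([(165,478),(250,478),(193,77),(248,77),(203,298),(249,296),(163,183)],10,(290,155))),
 (D["rotation"],D["position"],D,[(-25,-15,0),(115,-15,0),(-25,15,12),(-12,10,85),(12,10,85)],px([(53,210),(320,176),(43,160),(60,58),(104,52)],6,(190,130)))]
brk=[(S["rotation"],S["position"],S,[(-165,-80,10),(-165,80,10),(255,-80,10),(255,80,10)],px([(100,45),(271,45),(81,470),(290,470)],4,(210,185))),
 (D["rotation"],D["position"],D,[(-165,80,10),(-165,-80,10)],px([(17,170),(73,332)],4,(240,140)))]
for o in(car,brk):
    x,r=fit(o,[.5,.1,0]);print(x[:2],np.degrees(x[2]));print(r.round(2).tolist())
E
```

```text
[0.43552432 0.25672399] -19.841814342279953
[[0.36, 0.19], [0.0, 0.54], [0.23, -0.38], [0.11, -0.16], [-0.16, -0.18], [0.25, 0.23], [-0.03, -0.21], [-0.01, 1.2], [0.15, 0.68], [0.24, 0.2], [-0.5, -0.33], [0.16, -0.37]]
[ 0.62077259 -0.01426858] -16.605675411379718
[[0.08, -0.0], [0.42, -0.04], [-0.33, 0.77], [0.38, 0.69], [-0.47, 0.09], [-0.56, 0.97]]
```

```bash
cat >> h.py <<'E'
def goto(p,yaw,n=1):
    """shift in tool units to TCP p, after turning so that tool x points along yaw (deg), z down"""
    s=bot.read_state();R=s["tcp_rot"];y=np.radians(yaw)
    G=np.array([[np.cos(y),np.sin(y),0],[np.sin(y),-np.cos(y),0],[0,0,-1]])
    from scipy.spatial.transform import Rotation as Q
    print("pos",s["position"].round(4),"t",round(s["time_s"],2),"F",s["force"].round(1))
    print("turn units",(Q.from_matrix(R.T@G).as_rotvec()/(2*np.pi)).round(4),"shift after turn",(G.T@(np.array(p)-s["position"])/.05/n).round(3))
E
python3 -c "
from h import *
goto([.4355,.2567,.19],160.16,12)"
```

```text
pos [0.1681 0.6013 0.2217] t 0.1 F [ 0.1  0.8 -0.1]
turn units [-0.0003 -0.      0.0117] shift after turn [-0.614 -0.389  0.053]
```

>>> apply_moves --plan "0 0 0 0 0 0.0117; -0.614 -0.389 0.053 0 0 0; -0.614 -0.389 0.053 0 0 0; -0.614 -0.389 0.053 0 0 0; -0.614 -0.389 0.053 0 0 0; -0.614 -0.389 0.053 0 0 0; -0.614 -0.389 0.053 0 0 0; -0.614 -0.389 0.053 0 0 0; -0.614 -0.389 0.053 0 0 0; -0.614 -0.389 0.053 0 0 0" --gripper 1

```text
time_s: 0.93
position: [0.3693, 0.3418, 0.1984]
tcp_rot: [[-0.941, 0.339, -0.001], [0.339, 0.941, -0.0], [0.0, -0.0, -1.0]]
force: [0.3, -0.1, 0.1]
opening: 0.995
grasp_force: 0.0
```

>>> apply_moves --plan "-0.614 -0.389 0.053 0 0 0; -0.614 -0.389 0.053 0 0 0; -0.614 -0.389 0.053 0 0 0; 0 0 0 0 0 0; 0 0 0 0 0 0; 0 0 0 0 0 0"

```text
time_s: 1.43
position: [0.4351, 0.2572, 0.1904]
tcp_rot: [[-0.94, 0.34, -0.002], [0.34, 0.94, -0.0], [0.001, -0.001, -1.0]]
force: [0.3, 0.5, 0.5]
opening: 1.003
grasp_force: 0.0
```

```bash
python3 - <<'E'
from h import *
import cv2
goto([.4355,.2567,.066],160.16,4)
s=bot.read_state();w=capture("wrist");np.savez("w1.npz",R=s["tcp_rot"],p=s["position"])
cv2.imwrite("pics/w1.png",cv2.resize(w[...,::-1],(800,600),interpolation=cv2.INTER_CUBIC))
R,t=wcam(s,camera_model("wrist"))
a=np.radians(-19.84);A=np.array([[np.cos(a),-np.sin(a),0],[np.sin(a),np.cos(a),0],[0,0,1]])
m=[(-12,-10,85),(-12,10,85),(12,-10,85),(-25,-15,12),(-25,15,12),(85,9,69),(85,-9,69)]
print(((proj(np.array(m)/1e3@A.T+[.4355,.2567,0],R,t,camera_model("wrist"))+.5)*1.5625-.5).round(1).tolist())
E
```

```text
pos [0.4351 0.2572 0.1904] t 1.43 F [0.3 0.5 0.5]
turn units [-0.0001 -0.0002 -0.0002] shift after turn [-0.003 -0.002  0.622]
[[387.7, 277.3], [419.1, 277.3], [388.0, 313.6], [384.1, 242.9], [421.9, 242.8], [415.6, 403.9], [390.9, 403.9]]
```

View pics/w1.png

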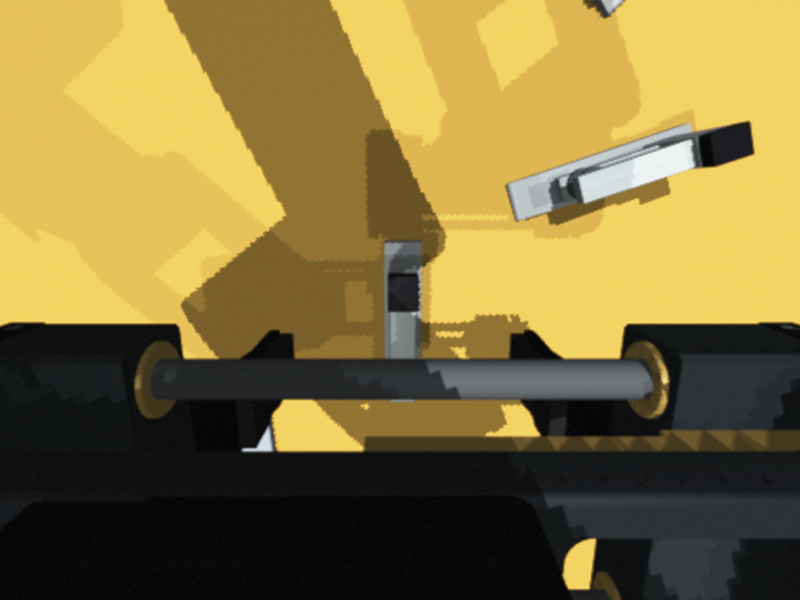

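The cap appears at about (388–419, 274–311), which matches the prediction to within about 2 mm (it sits roughly 1.5 mm further back). So I go down to grasp it.

>>> apply_moves --plan "0.03 0 0.55 0 0 0; 0 0 0.55 0 0 0; 0 0 0.55 0 0 0; 0 0 0.55 0 0 0; 0 0 0.55 0 0 0; 0 0 0.38 0 0 0; 0 0 0 0 0 0"

```text
time_s: 2.07
position: [0.4307, 0.2583, 0.0311]
tcp_rot: [[-0.942, 0.337, -0.007], [0.337, 0.942, -0.002], [0.006, -0.005, -1.0]]
force: [-0.7, -0.9, -0.3]
opening: 1.004
grasp_force: 0.0
```

>>> apply_moves --plan "0 0 0 0 0 0; 0 0 0 0 0 0; 0 0 0 0 0 0; 0 0 0 0 0 0; 0 0 0 0 0 0; 0 0 0 0 0 0; 0 0 0 0 0 0; 0 0 0 0 0 0" --gripper -1

```text
time_s: 2.73
position: [0.4344, 0.2578, 0.0345]
tcp_rot: [[-0.941, 0.34, 0.0], [0.34, 0.941, 0.0], [-0.0, 0.0, -1.0]]
force: [-0.1, 0.8, 0.7]
opening: 0.479
grasp_force: 0.0
```

>>> apply_moves --plan "0 0 0 0 0 0; 0 0 0 0 0 0; 0 0 0 0 0 0; 0 0 0 0 0 0; 0 0 0 0 0 0; 0 0 0 0 0 0; 0 0 0 0 0 0" --gripper -1

```text
time_s: 3.32
position: [0.4343, 0.2578, 0.0342]
tcp_rot: [[-0.941, 0.339, -0.0], [0.339, 0.941, -0.0], [0.0, -0.0, -1.0]]
force: [-0.2, 0.7, -0.9]
opening: 0.231
grasp_force: 30.0
```

>>> apply_moves --plan "0 0 -0.2 0 0 0; 0 0 -0.4 0 0 0; 0 0 -0.45 0 0 0; 0 0 -0.45 0 0 0; 0 0 0 0 0 0; 0 0 0 0 0 0"

```text
time_s: 3.82
position: [0.4345, 0.2579, 0.1102]
tcp_rot: [[-0.941, 0.339, 0.002], [0.339, 0.941, 0.001], [-0.002, 0.001, -1.0]]
force: [0.0, 0.4, -4.4]
opening: 0.225
grasp_force: 30.0
```

```bash
python3 -c "
from h import *
goto([.501,.0214,.109],163.4,10)"
```

```text
pos [0.4345 0.2579 0.1102] t 3.82 F [ 0.   0.4 -4.4]
turn units [ 0.0002  0.0003 -0.009 ] shift after turn [-0.263 -0.415  0.002]
```

>>> apply_moves --plan "0 0 0 0 0 -0.009; -0.15 -0.25 0 0 0 0; -0.25 -0.4 0 0 0 0; -0.35 -0.55 0 0 0 0; -0.4 -0.6 0 0 0 0; -0.4 -0.6 0 0 0 0; -0.4 -0.6 0 0 0 0; -0.35 -0.55 0 0 0 0; -0.2 -0.35 0 0 0 0; -0.13 -0.25 0 0 0 0"

```text
time_s: 4.65
position: [0.5006, 0.0189, 0.1076]
tcp_rot: [[-0.958, 0.288, -0.003], [0.288, 0.958, 0.0], [0.003, -0.001, -1.0]]
force: [-0.3, 0.6, -5.0]
opening: 0.23
grasp_force: 30.0
```

>>> apply_moves --plan "0 0 0 0 0 0; 0 0 0 0 0 0; 0 0 0 0 0 0; 0 0 0 0 0 0"

```text
time_s: 4.98
position: [0.4997, 0.0224, 0.1085]
tcp_rot: [[-0.959, 0.285, -0.003], [0.285, 0.959, 0.001], [0.003, -0.0, -1.0]]
force: [-0.3, -0.0, -3.9]
opening: 0.229
grasp_force: 30.0
```

```bash
python3 - <<'E'
from h import *
import cv2
goto([.501,.0214,.08],163.4)
a=capture("scene");b=capture("side");w=capture("wrist")
for n,i in zip("abw",(a,b,w)):cv2.imwrite(f"pics/2{n}.png",i[...,::-1])
def crop(i,x,y,w,h,k):
    c=cv2.resize(i[y:y+h,x:x+w],None,fx=k,fy=k,interpolation=cv2.INTER_CUBIC)[...,::-1].copy()
    for t in range(0,w,10):cv2.line(c,(t*k,0),(t*k,6 if t%50 else 14),(0,0,255),1)
    for t in range(0,h,10):cv2.line(c,(0,t*k),(6 if t%50 else 14,t*k),(0,0,255),1)
    return c
o=np.zeros((600,800,3),np.uint8)
o[:,:320]=crop(a,220,150,64,120,5)
o[:300,320:800]=crop(b,230,130,96,60,5)
o[300:,320:800]=crop(w,170,70,160,100,3)
cv2.imwrite("pics/2crop.png",o)
E
```

```text
pos [0.4997 0.0224 0.1085] t 4.98 F [-0.3 -0.  -3.9]
turn units [-0.     -0.0004  0.0002] shift after turn [-0.03  -0.013  0.571]
```

View pics/2crop.png

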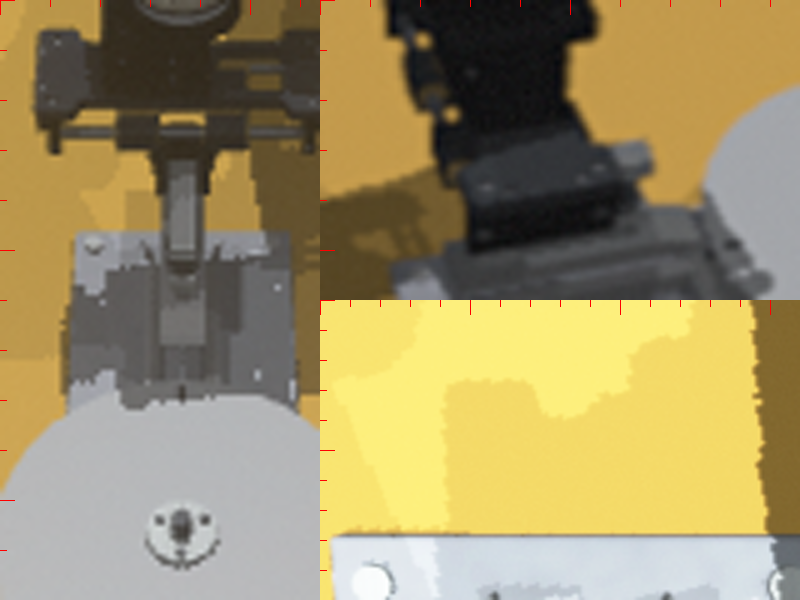

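The carrier is hanging over the trough (bar front at scene crop (185,345)). The wrist view shows the plate's rear edge and the wall flares, so I enlarge that with predicted points overlaid.

```bash
python3 - <<'E'
from h import *
import cv2
w=cv2.imread("pics/2w.png");s=bot.read_state();C=camera_model("wrist");R,t=wcam(s,C)
def W(m,x,y,a,z=0):
    a=np.radians(a);A=np.array([[np.cos(a),-np.sin(a),0],[np.sin(a),np.cos(a),0],[0,0,1]]);return np.array(m)/1e3@A.T+[x,y,z]
x0,y0,k=160,140,4
c=cv2.resize(w[y0:y0+110,x0:x0+200],None,fx=k,fy=k,interpolation=cv2.INTER_CUBIC)
for t_ in range(0,200,10):cv2.line(c,(t_*k,0),(t_*k,6),(0,0,255),1)
def dots(P,col):
    q=(proj(P,R,t,C)-[x0,y0]+.5)*k-.5;print(q.round(0).tolist())
    for u in q:
        if abs(u).max()<2000:cv2.circle(c,tuple(int(v) for v in u.round()),3,col,1)
dots(W([(-165,-80,10),(-165,80,10),(-120,-16,10),(-120,16,10),(-120,-16,24),(-120,16,24),(-80,-16,24),(-80,16,24)],.62077,-.01427,-16.6),(0,0,255))
y=np.degrees(np.arctan2(-s["tcp_rot"][1,0],-s["tcp_rot"][0,0]));print(y)
dots(W([(-25,-15,12),(-25,15,12),(-12,-10,85),(-12,10,85)],s["position"][0],s["position"][1],y,s["position"][2]-.0342),(255,0,0))
cv2.imwrite("pics/2w4.png",c)
E
```

```text
[[54.0, 40.0], [730.0, 41.0], [327.0, 224.0], [456.0, 224.0], [323.0, 240.0], [460.0, 240.0], [325.0, 398.0], [457.0, 398.0]]
-16.512455932223514
[[310.0, 171.0], [485.0, 171.0], [312.0, 431.0], [494.0, 431.0]]
```

View pics/2w4.png

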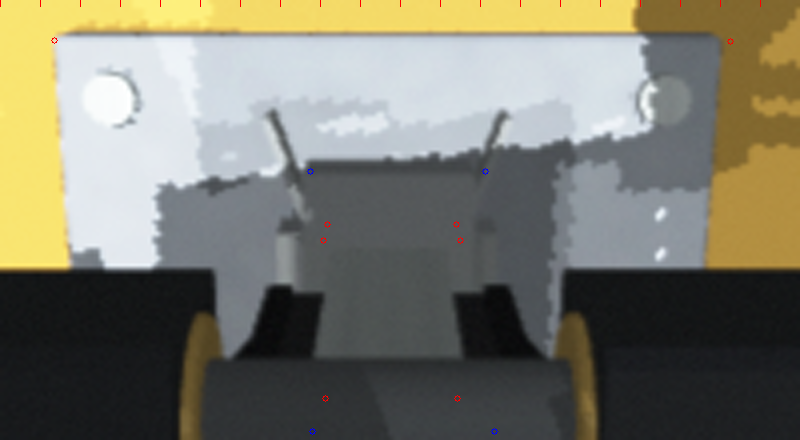

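Plate edge runs (54,33) to (720,34) and the flare tips are at (270,113) and (503,113), so the trough centre is at u≈387. The bar's rear corners are at (305,162) and (481,162), so its centre is 393 and the carrier sits about 1 mm too far to +y. Yaw agrees. I correct that and lower.

>>> apply_moves --plan "0 -0.02 0.1 0 0 0; 0 0 0.25 0 0 0; 0 0 0.25 0 0 0; 0 0 0.2 0 0 0; 0 0 0.1 0 0 0; 0 0 0.05 0 0 0; 0 0 0.05 0 0 0; 0 0 0.05 0 0 0; 0 0 0 0 0 0"

```text
time_s: 5.88
position: [0.5015, 0.0208, 0.0569]
tcp_rot: [[-0.958, 0.286, 0.002], [0.286, 0.958, 0.0], [-0.002, 0.001, -1.0]]
force: [1.2, 3.1, -5.4]
opening: 0.229
grasp_force: 30.0
```

>>> apply_moves --plan "0 0 0.03 0 0 0; 0 0 0.03 0 0 0; 0 0 0.03 0 0 0; 0 0 0 0 0 0; 0 0 0 0 0 0"

```text
time_s: 6.3
position: [0.5013, 0.0208, 0.0523]
tcp_rot: [[-0.958, 0.286, 0.001], [0.286, 0.958, 0.0], [-0.001, 0.001, -1.0]]
force: [1.8, 5.1, -4.4]
opening: 0.233
grasp_force: 30.0
```

The side force is 5 N toward +y, so the bar is touching the −y lip. I shift it back a little.

>>> apply_moves --plan "0 0.015 0 0 0 0; 0 0 0 0 0 0; 0 0 0 0 0 0; 0 0 0 0 0 0"

```text
time_s: 6.63
position: [0.5011, 0.021, 0.0522]
tcp_rot: [[-0.958, 0.286, 0.0], [0.286, 0.958, -0.0], [-0.0, -0.0, -1.0]]
force: [1.1, 1.7, -4.1]
opening: 0.225
grasp_force: 30.0
```

>>> apply_moves --plan "0 0.01 0.03 0 0 0; 0 0 0.03 0 0 0; 0 0 0.02 0 0 0; 0 0 0 0 0 0; 0 0 0 0 0 0; 0 0 0 0 0 0"

```text
time_s: 7.13
position: [0.5008, 0.0215, 0.0482]
tcp_rot: [[-0.958, 0.286, -0.001], [0.286, 0.958, -0.0], [0.0, -0.0, -1.0]]
force: [0.4, 0.3, -3.5]
opening: 0.227
grasp_force: 30.0
```

>>> apply_moves --plan "0 0 0.02 0 0 0; 0 0 0.02 0 0 0; 0 0 0 0 0 0; 0 0 0 0 0 0; 0 0 0 0 0 0"

```text
time_s: 7.55
position: [0.5011, 0.0216, 0.0462]
tcp_rot: [[-0.958, 0.286, 0.0], [0.286, 0.958, -0.0], [-0.0, -0.0, -1.0]]
force: [0.1, -0.1, -3.7]
opening: 0.231
grasp_force: 30.0
```

>>> apply_moves --plan "0 0 0.02 0 0 0; 0 0 0.02 0 0 0; 0 0 0 0 0 0; 0 0 0 0 0 0; 0 0 0 0 0 0"

```text
time_s: 7.97
position: [0.5011, 0.0216, 0.0442]
tcp_rot: [[-0.958, 0.286, 0.0], [0.286, 0.958, -0.0], [-0.0, -0.0, -1.0]]
force: [-0.8, 0.2, -4.3]
opening: 0.229
grasp_force: 30.0
```

>>> apply_moves --plan "0 0 0.01 0 0 0; 0 0 0.01 0 0 0; 0 0 0 0 0 0; 0 0 0 0 0 0"

```text
time_s: 8.3
position: [0.5011, 0.0216, 0.0442]
tcp_rot: [[-0.958, 0.286, 0.001], [0.286, 0.958, -0.0], [-0.001, -0.0, -1.0]]
force: [-1.4, 0.9, 4.9]
opening: 0.228
grasp_force: 30.0
```

Floor contact at TCP z = 0.0442. I ease off slightly and slide forward.

>>> apply_moves --plan "0 0 -0.015 0 0 0; 0 0 0 0 0 0; -0.04 0 0 0 0 0; -0.06 0 0 0 0 0; -0.06 0 0 0 0 0; -0.06 0 0 0 0 0; -0.06 0 0 0 0 0; -0.02 0 0 0 0 0; 0 0 0 0 0 0; 0 0 0 0 0 0"

```text
time_s: 9.13
position: [0.5161, 0.0171, 0.0442]
tcp_rot: [[-0.958, 0.286, 0.001], [0.286, 0.958, -0.0], [-0.001, 0.0, -1.0]]
force: [-1.7, 0.3, 4.0]
opening: 0.229
grasp_force: 30.0
```

>>> apply_moves --plan "0 0 -0.012 0 0 0; 0 0 0 0 0 0; -0.05 0 0 0 0 0; -0.05 0 0 0 0 0; -0.05 0 0 0 0 0; -0.05 0 0 0 0 0; 0 0 0 0 0 0; 0 0 0 0 0 0"

```text
time_s: 9.8
position: [0.5251, 0.0144, 0.0443]
tcp_rot: [[-0.958, 0.286, -0.0], [0.286, 0.958, 0.0], [0.0, -0.0, -1.0]]
force: [0.9, 0.1, -3.8]
opening: 0.228
grasp_force: 30.0
```

>>> apply_moves --plan "-0.04 0 0 0 0 0; -0.05 0 0 0 0 0; -0.05 0 0 0 0 0; -0.05 0 0 0 0 0; -0.05 0 0 0 0 0; 0 0 0 0 0 0; 0 0 0 0 0 0"

```text
time_s: 10.38
position: [0.5367, 0.011, 0.0446]
tcp_rot: [[-0.958, 0.286, 0.0], [0.286, 0.958, -0.0], [-0.0, 0.0, -1.0]]
force: [-0.2, -0.2, -4.3]
opening: 0.23
grasp_force: 30.0
```

>>> apply_moves --plan "-0.04 0 0 0 0 0; -0.05 0 0 0 0 0; -0.05 0 0 0 0 0; -0.05 0 0 0 0 0; 0 0 0 0 0 0; 0 0 0 0 0 0"

```text
time_s: 10.88
position: [0.544, 0.0088, 0.0445]
tcp_rot: [[-0.958, 0.286, -0.003], [0.286, 0.958, 0.001], [0.003, -0.0, -1.0]]
force: [-3.8, 1.9, -1.6]
opening: 0.228
grasp_force: 30.0
```

>>> apply_moves --plan "-0.04 0 0 0 0 0; -0.05 0 0 0 0 0; -0.05 0 0 0 0 0; -0.04 0 0 0 0 0; 0 0 0 0 0 0; 0 0 0 0 0 0"

```text
time_s: 11.38
position: [0.5545, 0.0056, 0.0443]
tcp_rot: [[-0.958, 0.286, 0.0], [0.286, 0.958, -0.0], [-0.0, -0.0, -1.0]]
force: [-2.7, 0.7, -5.4]
opening: 0.23
grasp_force: 30.0
```

>>> apply_moves --plan "-0.02 0 0 0 0 0; -0.02 0 0 0 0 0; -0.02 0 0 0 0 0; -0.02 0 0 0 0 0; 0 0 0 0 0 0; 0 0 0 0 0 0"

```text
time_s: 11.88
position: [0.5582, 0.0045, 0.0443]
tcp_rot: [[-0.958, 0.286, 0.0], [0.286, 0.958, -0.0], [-0.0, -0.0, -1.0]]
force: [-1.7, 0.8, -7.4]
opening: 0.227
grasp_force: 30.0
```

>>> apply_moves --plan "-0.02 0 0.005 0 0 0; -0.02 0 0 0 0 0; -0.02 0 0 0 0 0; 0 0 0 0 0 0; 0 0 0 0 0 0"

```text
time_s: 12.3
position: [0.5612, 0.0036, 0.0443]
tcp_rot: [[-0.958, 0.286, 0.0], [0.286, 0.958, -0.0], [-0.0, 0.0, -1.0]]
force: [-1.6, 0.6, -6.7]
opening: 0.223
grasp_force: 30.0
```

>>> apply_moves --plan "-0.02 0 0.005 0 0 0; -0.02 0 0 0 0 0; -0.02 0 0 0 0 0; 0 0 0 0 0 0; 0 0 0 0 0 0"

```text
time_s: 12.72
position: [0.5617, 0.0035, 0.0445]
tcp_rot: [[-0.958, 0.286, -0.004], [0.285, 0.958, 0.001], [0.004, -0.0, -1.0]]
force: [-7.8, 1.3, 0.9]
opening: 0.226
grasp_force: 30.0
```

>>> apply_moves --plan "-0.015 0 0 0 0 0; -0.015 0 0 0 0 0; 0 0 0 0 0 0; 0 0 0 0 0 0; 0 0 0 0 0 0"

```text
time_s: 13.13
position: [0.5618, 0.0035, 0.0447]
tcp_rot: [[-0.958, 0.285, -0.006], [0.285, 0.958, 0.001], [0.007, -0.001, -1.0]]
force: [-9.8, 2.2, 4.1]
opening: 0.23
grasp_force: 30.0
```

>>> apply_moves --plan "-0.015 0 -0.01 0 0 0; -0.015 0 0 0 0 0; -0.015 0 0 0 0 0; 0 0 0 0 0 0; 0 0 0 0 0 0; 0 0 0 0 0 0"

```text
time_s: 13.63
position: [0.5619, 0.0035, 0.045]
tcp_rot: [[-0.958, 0.285, -0.011], [0.285, 0.958, 0.002], [0.011, -0.001, -1.0]]
force: [-12.9, 3.1, 3.6]
opening: 0.228
grasp_force: 30.0
```

Advance has stopped with the tip about 53 mm in, so this is probably the stop. The tool is pitching a little (0.6°); I level it while keeping the push on.

>>> apply_moves --plan "0 0 0 0 -0.001 0; 0 0 0 0 -0.001 0; 0 0 0 0 0 0; 0 0 0 0 0 0; 0 0 0 0 0 0"

```text
time_s: 14.05
position: [0.5618, 0.0034, 0.0442]
tcp_rot: [[-0.958, 0.286, 0.001], [0.286, 0.958, -0.001], [-0.001, -0.001, -1.0]]
force: [-10.2, 3.0, 1.1]
opening: 0.228
grasp_force: 30.0
```

>>> apply_moves --plan "-0.015 0 -0.005 0 -0.0006 0; -0.015 0 0 0 -0.0006 0; -0.015 0 0 0 0 0; 0 0 0 0 0 0; 0 0 0 0 0 0; 0 0 0 0 0 0"

```text
time_s: 14.55
position: [0.5621, 0.0034, 0.0442]
tcp_rot: [[-0.958, 0.285, 0.004], [0.285, 0.958, -0.002], [-0.004, -0.001, -1.0]]
force: [-13.6, 3.3, 2.1]
opening: 0.23
grasp_force: 30.0
```

```bash
python3 - <<'E'
from h import *
import cv2
s=bot.read_state();print(s["position"],s["force"],s["moment"])
a=capture("scene");b=capture("side");w=capture("wrist")
o=np.zeros((600,800,3),np.uint8)
r=lambda i,x,y,w_,h,k:cv2.resize(i[y:y+h,x:x+w_],None,fx=k,fy=k,interpolation=cv2.INTER_CUBIC)[...,::-1]
o[:,:320]=r(a,220,150,64,120,5);o[:300,320:800]=r(b,240,140,96,60,5);o[300:,320:800]=r(w,180,130,160,100,3)
cv2.imwrite("pics/3.png",o)
E
```

```text
[0.56206657 0.00338172 0.04420688] [-13.5610556    3.33539159   2.09039196] [0.80450878 2.16626807 0.00919605]
```

View pics/3.png

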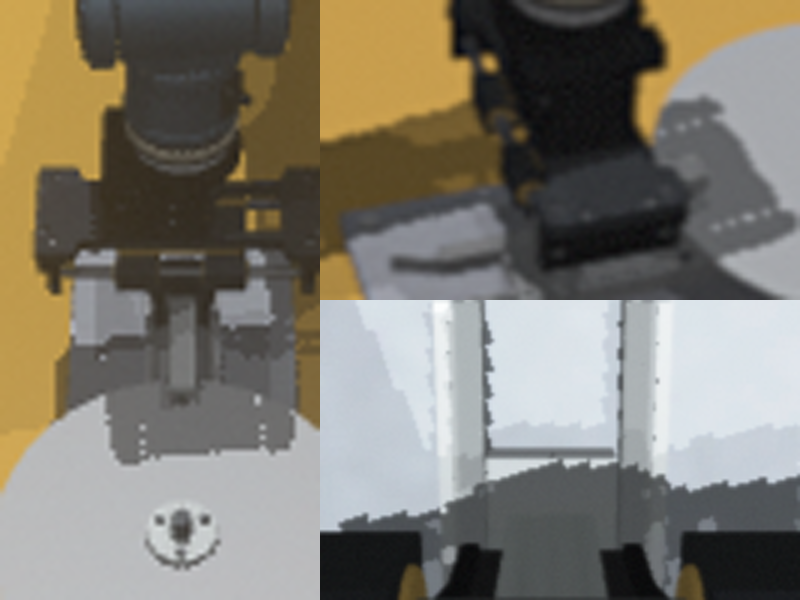

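The bar lies level between the walls (wrist crop: rear edge at (550,452), walls at 485 and 620). The arm overlaps the disc edge (scene crop (180,395)). One last gentle press, then I relax the load before releasing.

>>> apply_moves --plan "-0.015 0 0 0 0 0; -0.015 0 0 0 0 0; -0.015 0 0 0 0 0; 0 0 0 0 0 0; 0 0 0 0 0 0; 0 0 0 0 0 0"

```text
time_s: 15.2
position: [0.5621, 0.0034, 0.0445]
tcp_rot: [[-0.958, 0.285, -0.0], [0.285, 0.958, -0.001], [-0.0, -0.001, -1.0]]
force: [-17.7, 5.4, 6.3]
opening: 0.226
grasp_force: 30.0
```

It holds at 18.5 N without moving, so the bar is on the stop. Now I unload.

>>> apply_moves --plan "0.03 0 0 0 0.0005 0; 0.03 0 -0.005 0 0.0005 0; 0.03 0 0 0 0.0005 0; 0.02 0 0 0 0.0005 0; 0 0 0 0 0 0; 0 0 0 0 0 0; 0 0 0 0 0 0"

```text
time_s: 15.78
position: [0.5622, 0.0034, 0.0448]
tcp_rot: [[-0.958, 0.286, -0.002], [0.286, 0.958, -0.0], [0.001, -0.001, -1.0]]
force: [-9.5, 2.6, -0.8]
opening: 0.225
grasp_force: 30.0
```

>>> apply_moves --plan "0.02 0 0 0 0.0003 0; 0.02 0 0 0 0.0003 0; 0.02 0 0.005 0 0 0; 0.01 0 0 0 0 0; 0 0 0 0 0 0; 0 0 0 0 0 0"

```text
time_s: 16.28
position: [0.5621, 0.0034, 0.0446]
tcp_rot: [[-0.958, 0.286, 0.001], [0.286, 0.958, -0.001], [-0.001, -0.0, -1.0]]
force: [-6.0, 1.3, -5.2]
opening: 0.227
grasp_force: 30.0
```

>>> apply_moves --plan "0.015 0 0.005 0 0 0; 0.01 0 0.005 0 0 0; 0 0 0 0 0 0; 0 0 0 0 0 0; 0 0 0 0 0 0"

```text
time_s: 16.7
position: [0.562, 0.0034, 0.0443]
tcp_rot: [[-0.958, 0.286, 0.004], [0.286, 0.958, -0.001], [-0.004, 0.0, -1.0]]
force: [-3.8, 0.8, -6.3]
opening: 0.233
grasp_force: 30.0
```

>>> apply_moves --plan "0 0 0 0 0.0006 0; 0 0 0 0 0 0; 0 0 0 0 0 0; 0 0 0 0 0 0"

```text
time_s: 17.03
position: [0.5621, 0.0034, 0.0446]
tcp_rot: [[-0.958, 0.286, 0.0], [0.286, 0.958, -0.0], [-0.0, 0.0, -1.0]]
force: [-4.7, 1.6, -3.7]
opening: 0.231
grasp_force: 30.0
```

>>> apply_moves --plan "0 0 0 0 0 0; 0 0 0 0 0 0; 0 0 0 0 0 0; 0 0 0 0 0 0; 0 0 0 0 0 0; 0 0 0 0 0 0; 0 0 0 0 0 0; 0 0 0 0 0 0; 0 0 0 0 0 0; 0 0 0 0 0 0" --gripper 0.3

```text
time_s: 17.87
position: [0.5619, 0.0035, 0.0443]
tcp_rot: [[-0.958, 0.286, -0.0], [0.286, 0.958, 0.0], [0.0, -0.0, -1.0]]
force: [0.3, -0.4, -0.7]
opening: 0.645
grasp_force: 0.0
```

>>> apply_moves --plan "0 0 -0.1 0 0 0; 0 0 -0.3 0 0 0; 0 0 -0.5 0 0 0; 0 0 -0.6 0 0 0; 0 0 -0.6 0 0 0; 0 0 -0.6 0 0 0; 0.4 0 -0.4 0 0 0; 0.6 0 0 0 0 0; 0.6 0 0 0 0 0; 0 0 0 0 0 0"

```text
time_s: 18.7
position: [0.4776, 0.0286, 0.1993]
tcp_rot: [[-0.959, 0.285, -0.009], [0.285, 0.959, 0.002], [0.009, -0.001, -1.0]]
force: [-1.1, 0.4, -0.8]
opening: 0.651
grasp_force: 0.0
```

```bash
python3 - <<'E'
from h import *
import cv2
s=bot.read_state();print(s["position"],s["force"],s["time_s"])
a=capture("scene");b=capture("side")
cv2.imwrite("pics/4a.png",a[...,::-1]);cv2.imwrite("pics/4b.png",b[...,::-1])
o=np.zeros((600,800,3),np.uint8)
r=lambda i,x,y,w_,h,k:cv2.resize(i[y:y+h,x:x+w_],None,fx=k,fy=k,interpolation=cv2.INTER_CUBIC)[...,::-1]
o[:,:320]=r(a,220,150,64,120,5);o[:400,320:800]=r(b,240,130,96,80,5)
cv2.imwrite("pics/4.png",o)
E
```

```text
[0.47755136 0.02855807 0.19928186] [-1.07802691  0.36674679 -0.84102634] 18.7
```

View pics/4.png

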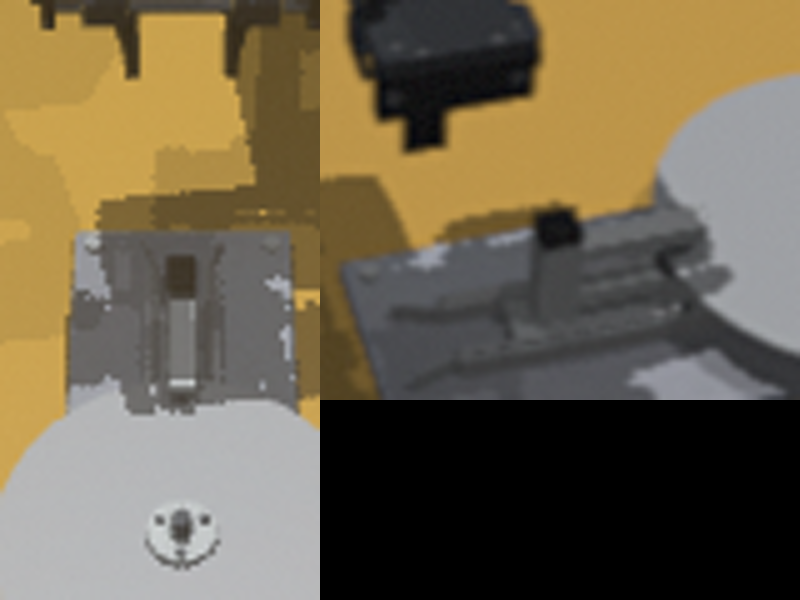

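The carrier is upright in the guide with its yoke arms over and under the disc edge (side crop (700,250)), and the gripper is clear. I hand in.

```bash
python3 -c "
from rig import bot
print(bot.hand_in())"
```

```text
the job is handed in; nothing more can be done
None
```

I slid the carrier into the guide until it stopped about 53 mm in. It held there under an 18 N press without moving, so I take that as the hidden stop; I then released it with its yoke straddling the disc edge and handed the job in after about 19 s (no verdict was returned).

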